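# Lock the print head of the pharmacy label printer

### The arm

A 6-joint arm with a two-finger parallel gripper is mounted at the origin on the work surface. World frame = base frame: x ahead of the robot, y to its left, z up, the work surface at z = 0. Lengths are in m, angles in rad, forces in N, time in s.
With the tool pointing down it reaches from about 0.3 to 0.875 m from the base axis. Payload 4.2 kg.
Tool frame: the origin (TCP) lies between the finger pads; the fingertips stand 22 mm ahead of it and the grasp point (between the pads) lies 3 mm ahead of it; z points along the fingers, y is the direction in which the jaws open and shut (so a half turn about z gives the same grasp; the last joint's range is limited). The gripper opens to 85 mm and grips with 20 to 120 N. Pads are 22 mm wide; open, the fingers measure 114 mm over their backs; the gripper's body (76 mm by 85 mm) begins 54 mm behind the grasp point. The pads swing forward as they close: fully open they stand 13 mm farther back than shut.
Start: joints at [1.087, 0.32, 1.565, -0, 1.257, -0.02], TCP at [0.257, 0.514, 0.253] pointing down, gripper open.
Joint ranges: [-3.11, 3.11], [-0.84, 2.01], [0.21, 2.61], [-1.34, 4.49], [0.05, 2.63], [-2.56, 2.56]. Speed limits (rad/s): [2.57, 2.57, 3.14, 3.14, 3.14, 3.14].

### API

Orientations are given as [roll, pitch, yaw] about the fixed x, y, z axes, in that order (R = Rz(yaw) Ry(pitch) Rx(roll)).
In Python, from rig import env, viewer gives the robot as it stands.
- The arm moves only by the tool drive_tool, never from a script. Its argument "motion" is one flat list of numbers, 5 for each row, row after row: the shift along the tool's x, y, z in cm, then the turn about the tool's z in rad, then the opening, from -1 (shut) to 1 (fully open), so that 0 is half open. In form: [tx, ty, tz, turn, hand, tx, ty, tz, turn, hand, ...]. A call has 1 to 20 rows; each row shifts and turns the pose as measured when the row begins, along the tool's axes as they then stand; what a row does not reach is not made up. A row lasts 1/12 s, in which the tool goes at most 41.7 mm and 7.16 degrees, less where a joint would pass 70% of its speed; a pose out of reach is approached as far as the arm can. A call with a gripper value outside its range is refused whole. The fingers move at their own pace and stop on an object; "newtons" is the grip in N (left out, the last holds). Time passes only in rows, so rows that do not move let the fingers close. It gives the time, the measured TCP pose, the force and the opening at its end, in the units of the state.
- env.state(): the state, without advancing time (a new reading comes with each control period).
- viewer.get_image(name): name is "side" or "top"; returns the picture (384x512x3 uint8, red, green, blue); there is no depth.
- viewer.camera_info(name): a dict with "vertical_fov" (degrees; the focal length in pixels is half the picture's height over the tangent of half this angle, whatever the lens; pixels are square), "cx", "cy" (the principal point, pixels), "xyz" and "rotation" of the camera in the world. Camera axes: x right, y up, looking along -z (the intrinsics and any distortion apply to the point x, -y, -z); pixel columns grow to the right and rows downward; lengths in m; the calibration is good to about 2 mm. A picture is of the moment at which its call begins. camera_info takes no time and is no camera call.
- env.finish_job(): hands the job in, once; it reports no verdict.
The state is a dict: "t": time; "joint_positions": joint angles; "qd": joint speeds; "joint_torque": joint torques, N m; "eef_pos": TCP position; "tcp_rot": TCP orientation; "wrist_force": force on the tool from outside, world axes, zero at the start; "torque": the same for the moment, N m; "gripper_width": finger opening in m.
Only numpy, scipy, OpenCV 4.12 (cv2) and the standard library are available. Lean on these libraries where they do the work, as an engineer would, in place of code of your own. Each camera call takes 0.05 s, during which the arm holds its last target.

### The job

The label printer on the dispensary counter has just been reloaded, but its print head was left unlocked. Press the front of its grey lid so that the push-latch lets go and the lid pops open, push the green head lever inside all the way down, then press the lid back down until it latches and stays shut by itself. Work only by pressing with the fingertips, lift nothing, and leave the label roll in the printer and the things around it where they are.

Things in the scene. Friction and masses are not known exactly. Their poses are not given: they have to be found in the camera images.
- printer: Light-grey label printer, 200 mm deep (x), 180 wide (y), fixed to the counter; open-topped body, rim 100 mm above the counter, dark grey lid over it. Origin at the centre of its underside; x runs from its front (label slit, roughly towards the robot) to its back. Inside: the print head with the green lever and, behind it, a label roll; the bay is free 75 mm either side of its middle
- lid (a joint): Lid angle, rad, about the rear hinge: 0 latched shut, 1.25 wide open. Pressed to its firm stop (-0.04, 5 to 6 mm down at the pad, about 6 N) and let go, it unlatches and a damped spring swings it to 1.25 in under 2 s, where it stays. To shut: swing it down (2 to 4 N at the pad), press to the same stop, let go: it comes back to 0 and stays. Another press to the stop would pop it again
- lid_hinge (a point): Middle of the lid's hinge line (along the printer's y), 85 mm behind the printer's centre, 100 mm above the counter. Shut, its axes are the printer's; they turn with the lid
- lid_pad (a point): Centre of the pale 18 x 56 mm press pad near the front of the lid's flat outer top; in the lid's frame 134 mm in front of the hinge and 43 mm above it, so 143 mm above the counter when shut. Wide open, the outer face looks to the printer's back and the pad is about 240 mm above the counter
- head_lever (a joint): Angle in rad of the green print-head lever about its pivot, parallel to the printer's y: 0 = all the way down (locked, at its stop), grows as its tab stands up; it starts 0.3 to 0.58 up and stays by friction where it is left (about 2 N on the tab moves it; the tab travels on an arc, down and to the printer's front)
- lever_tab (a point): Middle of the top of the lever's ribbed green tab (40 mm wide across the printer, 16 mm long), 40 mm in front of the lever's pivot, which is 4 mm in front of the printer's centre and 78 mm above the counter; when locked the tab's top is 83 mm above the counter
- label_roll_center (a point): Centre of the white label roll, 61 mm across and 100 mm long, lying loose across the printer's bay behind the lever; its top is 91 mm above the counter: leave it
- pill_bottle: Amber pill bottle with white cap, 42 mm across, 75 mm tall, standing loose beside the printer, origin at the centre of its underside: leave it
- stamp: Self-inking stamp, black foot 40 x 60 mm and blue top, 68 mm tall, standing loose beside the printer, origin at the centre of its underside: leave it
- carton: White medicine carton with a teal band, 46 x 62 mm, 70 mm tall, standing loose beside the printer, origin at the centre of its underside: leave it
- lid_front_edge (a point): Middle of the front edge of the lid's flat outer top, 148 mm in front of the hinge and 42 mm above it in the lid's frame; from here the lid slopes down to its front face, 177 mm in front of the hinge. The lid's walls are 4 mm thick. Wide open, the lid's top reaches 275 mm above the counter

How it is judged:
On the way, in this order (a step that is already met when the one before it is completed fails the run):
1. the lid has popped open, the lever still up (value of joint lid above 1 rad and value of joint head_lever above 0.2 rad), for 0.2 s.
2. the head lever is pushed all the way down with the lid open (value of joint head_lever below 0.08 rad and value of joint lid above 0.6 rad), for 0.2 s.
3. the lid is shut and stays shut untouched (value of joint lid below 0.03 rad and contact force between the fingers and lid below 0.1 N), for 0.3 s.
At the end, for the whole second after the job is handed in: The lid is latched shut by itself (lid angle between -0.02 and 0.03 rad), the head lever is down (under 0.08 rad), the label roll is within 12 mm and each of the other things within 15 mm of where it started (value of joint lid between -0.02 and 0.03 rad and value of joint head_lever below 0.08 rad and distance of label_roll_center from where it was at the start of the episode below 0.012 m and distance of each of pill_bottle, stamp, carton from where it was at the start of the episode below 0.015 m); the robot touches nothing.
It fails at once if the head lever is pulled up instead of pressed (value of joint head_lever above 0.88 rad).
It fails at once if the label roll is lifted or pushed out of its place (distance of label_roll_center from where it was at the start of the episode above 0.012 m).
It fails at once if a bystander is lifted, pushed or knocked over (distance of any of pill_bottle, stamp, carton from where it was at the start of the episode above 0.015 m or angle between any of pill_bottle, stamp, carton's own z axis and vertical above 0.3 rad).
It fails at once if the arm or the gripper's body, not the fingers, pushes on the printer (contact force between the arm and printer above 5 N).
It also fails if it takes over 51 s, if anything falls off the work surface, if the arm or the gripper's body presses on something with over 40 N, if the wrist force passes 120 N, or if a joint passes its speed limit or range.

## Working session

There is one attempt and no reset: what is moved stays moved. The work goes in short steps, Python scripts to look and compute and a tool call to move; the robot and the scene stay as the last step left them, time stands still between calls to the robot, and variables do not carry over. Pictures are saved under pics/ and viewed, and the job is handed in when it is done.

Besides the shell and the picture viewer there is one more tool, called after "Call:" by a JSON object that holds its "fn" and its "kwargs". drive_tool: Moves the arm, as the interface text tells. Its arguments: {"type":"object","properties":{"motion":{"type":"array","items":{"type":"number"}},"newtons":{"type":"number"}},"required":["motion"]}

```bash
mkdir -p pics; cat > h.py <<'E'
import numpy as np,cv2
from rig import env,viewer
def snap(n,f):
    im=viewer.get_image(n); cv2.imwrite('pics/'+f,im[:,:,::-1]); return im
E
python3 - <<'E'
from h import *
for n in('side','top'):
    snap(n,n+'0.png');print(n,viewer.camera_info(n))
s=env.state();print(s)
E
```

```text
side {'vertical_fov': 45.29159453385016, 'cx': 257.0453381683968, 'cy': 189.45077450329734, 'xyz': array([-0.21452822, -0.6953744 ,  0.72748988]), 'rotation': array([ 1.0421725 ,  0.00513279, -0.82872773])}
top {'vertical_fov': 45.308680683005015, 'cx': 258.4825428438137, 'cy': 184.37693865702906, 'xyz': array([0.48841614, 0.04668201, 1.28761799]), 'rotation': array([ 0.05517506,  0.00658993, -1.55280947])}
{'t': 0.1, 'joint_positions': array([ 1.08702319e+00,  3.20235405e-01,  1.56556732e+00, -1.89477829e-05,
        1.25738291e+00, -1.99826456e-02]), 'qd': array([ 0.00017389,  0.00101109, -0.00483071, -0.00064122, -0.00128752,
       -0.00069326]), 'joint_torque': array([ 1.68727233e-04, -4.16407871e+01, -2.34705466e+01,  4.03603406e-05,
        4.89930972e-03, -2.04503056e-05]), 'eef_pos': array([0.25703477, 0.5139155 , 0.25255803]), 'tcp_rot': array([-3.13999963e+00, -1.38180658e-05,  2.67780801e+00]), 'wrist_force': array([ 0.57367143,  0.31717615, -0.15296604]), 'torque': array([-0.0165686 , -0.00903004,  0.02934636]), 'gripper_width': 0.08514344471197179}
```

View pics/side0.png

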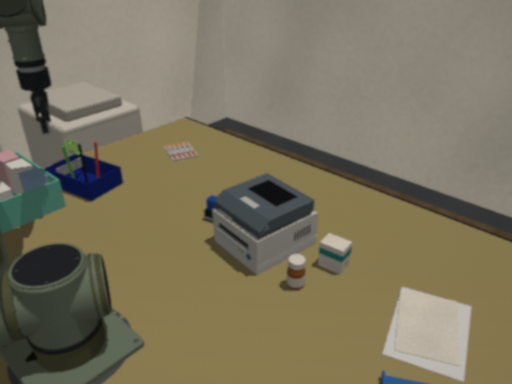

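View pics/top0.png

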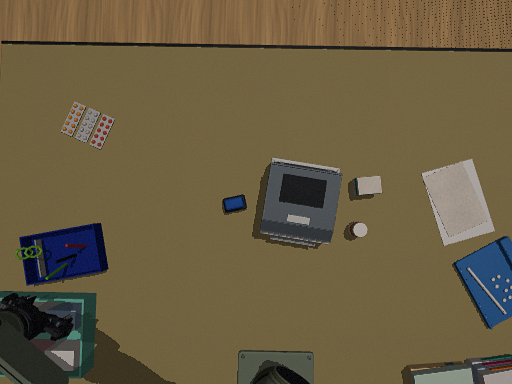

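The side picture shows the shut printer with its pad near (249,202), the bottle at (297,270) and the carton at (335,253). In the top picture the pad is near (298,219), the stamp at (234,204), the carton at (369,186) and the bottle at (359,230). I'll enlarge both.

```bash
python3 - <<'E'
import cv2
t=cv2.imread('pics/top0.png');s=cv2.imread('pics/side0.png')
cv2.imwrite('pics/tc.png',cv2.resize(t[145:255,215:390],None,fx=4.5,fy=4.5,interpolation=cv2.INTER_CUBIC))
cv2.imwrite('pics/sc.png',cv2.resize(s[170:295,195:360],None,fx=4.5,fy=4.5,interpolation=cv2.INTER_CUBIC))
E
```

```text
(no output)
```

View pics/tc.png

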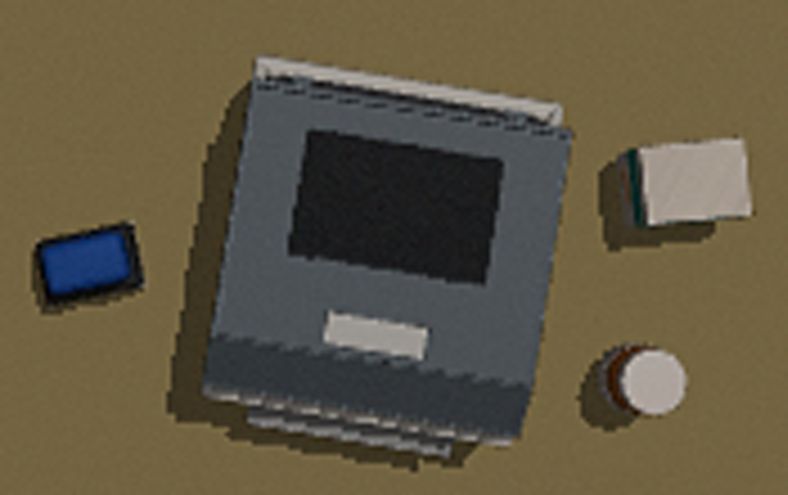

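View pics/sc.png

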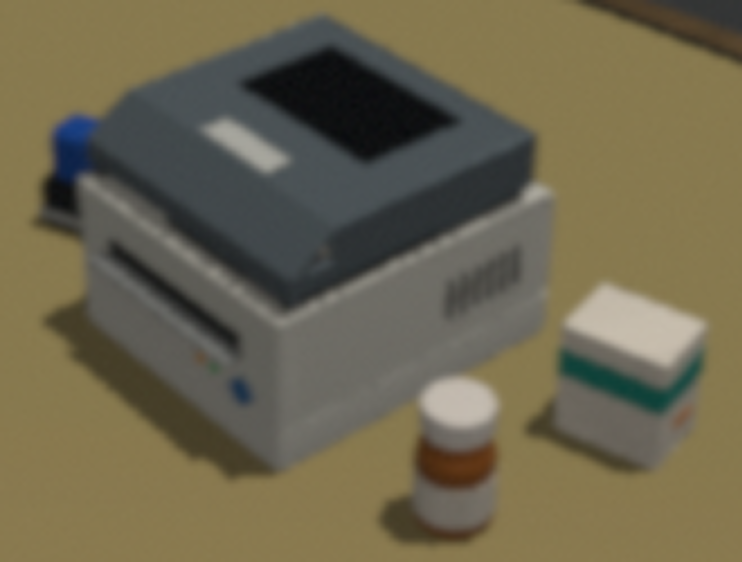

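```bash
cat >> h.py <<'E'
from scipy.spatial.transform import Rotation as Rn
def proj(n,P):
    c=viewer.camera_info(n);R=Rn.from_euler('xyz',c['rotation']).as_matrix()
    f=192/np.tan(np.radians(c['vertical_fov']/2))
    q=(np.atleast_2d(P)-c['xyz'])@R
    return np.c_[c['cx']+f*q[:,0]/-q[:,2],c['cy']+f*q[:,1]/q[:,2]]
def ray(n,uv,z):
    from scipy.optimize import fsolve
    return fsolve(lambda p:proj(n,[p[0],p[1],z])[0]-uv,[.5,0])
def T(p,w):
    c,s=np.cos(p[2]),np.sin(p[2]);w=np.atleast_2d(w)
    return np.c_[p[0]+c*w[:,0]-s*w[:,1],p[1]+s*w[:,0]+c*w[:,1],w[:,2]]
E
python3 - <<'E'
from h import *
from scipy.optimize import least_squares
tp=[((-49-0,0,143),(375.5,335)),((-210+0,28,143),None),((100,90,100),(256,60)),((100,-90,100),(562,105))]
tp=[((-219,0,143),(375.5,335)),((100,90,100),(256,60)),((100,-90,100),(562,105)),((-210,28,143),(327,311)),((-210,-28,143),(428,328)),((-228,28,143),(323,342)),((-228,-28,143),(424,360))]
tp=[((a[0]+(300-152-0)*0 if a[0]>0 else a[0]+170,a[1],a[2]),b) for a,b in tp]
# pad centre = 85-134=-49
sp=[((-49,0,143),(246,145)),((-100,-90,0),(280,470)),((-100,-90,100),(280,320)),((-100,90,100),(80,180)),((100,-90,100),(552,190))]
def go(uset,p):
    r=[]
    for n,L,o in uset:
        W=np.array([a for a,b in L])/1e3;U=np.array([b for a,b in L])/4.5-.39+o
        r.append(proj(n,T(p,W))-U)
    return np.vstack(r)
t=('top',tp,(215,145));s=('side',sp,(195,170))
for S in([t,s],[t],[s]):
    r=least_squares(lambda p:go(S,p).ravel(),[.5,0,0],loss='soft_l1');print(r.x.round(4));print(go(S,r.x).round(1).tolist())
r=lambda n,x,y,z:ray(n,np.array([x,y])/4.5-.39+((215,145) if n=='top' else (195,170)),z).round(3)
print('stamp',r('top',86,263,.068),'carton',r('top',694,181,.07),'bottle',r('top',654,381,.075), r('side',458,400,.075))
E
```

```text
[ 0.5146 -0.0506 -0.1457]
[[-0.3, 0.4], [-0.3, -1.3], [0.4, -0.1], [-0.1, 0.3], [-0.3, 0.2], [-0.4, 0.6], [-0.5, 0.3], [0.5, -0.1], [0.4, 1.5], [0.2, 0.9], [-0.3, -1.1], [1.8, -0.9]]
[ 0.5149 -0.0511 -0.1403]
[[-0.0, 0.3], [-0.3, -1.3], [0.4, -0.4], [0.2, 0.2], [0.0, 0.0], [-0.1, 0.5], [-0.2, 0.1]]
[ 0.5146 -0.0488 -0.1417]
[[-0.0, -0.3], [0.1, 1.2], [-0.2, 0.6], [-0.8, -1.2], [1.2, -1.3]]
stamp [0.505 0.121] carton [ 0.559 -0.236] bottle [ 0.442 -0.212] [ 0.44 -0.21]
```

The printer fit agrees between the two cameras: (0.515, -0.0505), yaw -0.142, so the pad is at about (0.466, -0.044, 0.143). With the tool yaw at 3.0, tool x points to the printer's front and tool y along the printer's +y. I'll turn, shut the fingers and move over the pad.

Call:
{"fn": "drive_tool", "kwargs": {"motion": [0,0,0,-0.108,-1,0,0,0,-0.107,-1,0,0,0,-0.107,-1,-1.8,-3.3,0,0,-1,-1.8,-3.3,0,0,-1,-1.8,-3.3,0,0,-1,-1.8,-3.3,0,0,-1,-1.8,-3.3,0,0,-1,-1.8,-3.3,0,0,-1,-1.8,-3.3,0,0,-1,-1.8,-3.3,0,0,-1,-1.8,-3.3,0,0,-1,-1.8,-3.3,0,0,-1,-1.8,-3.3,0,0,-1,-1.8,-3.3,0,0,-1,-1.8,-3.3,0,0,-1,-1.8,-3.3,0,0,-1,-1.8,-3.3,0,0,-1,0,0,0,0,-1]}}

```text
t: 1.68
eef_pos: [0.469, -0.0341, 0.2465]
tcp_rot: [-3.132, -0.006, 3.025]
wrist_force: [0.9, -0.6, 0.5]
gripper_width: -0.0004
```

```bash
cat >> h.py <<'E'
PR=np.array([.5147,-.0505,-.142])
def where():
    s=env.state();p=s['eef_pos'];d=p[:2]-PR[:2];c,q=np.cos(PR[2]),np.sin(PR[2])
    print('t',round(s['t'],2),'printer-frame TCP mm',(np.array([c*d[0]+q*d[1],-q*d[0]+c*d[1],p[2]])*1e3).round(1),'rot',s['tcp_rot'].round(3),'F',s['wrist_force'].round(1),'w',round(s['gripper_width'],4),'q',s['joint_positions'].round(2))
    return s
E
python3 - <<'E'
from h import *
where()
E
```

```text
t 1.68 printer-frame TCP mm [-47.6   9.7 246.5] rot [-3.132 -0.006  3.025] F [ 0.9 -0.6  0.5] w -0.0004 q [-0.09  0.16  1.8  -0.01  1.19 -1.54]
```

Call:
{"fn": "drive_tool", "kwargs": {"motion": [0,-0.5,0,0.02,-1,0,-0.5,2,0,-1,0,0,2,0,-1,0,0,2,0,-1,0,0,1.2,0,-1,0,0,0,0,-1]}}

```text
t: 2.18
eef_pos: [0.4659, -0.0454, 0.1717]
tcp_rot: [-3.132, -0.006, 2.997]
wrist_force: [0.4, -0.6, 0.2]
gripper_width: -0.0003
```

```bash
python3 - <<'E'
from h import *
where()
a=snap('side','s1.png');b=snap('top','t1.png')
x=cv2.resize(a[120:270,170:370],None,fx=3.9,fy=3.9,interpolation=2)
cv2.imwrite('pics/s1c.png',x[:,:,::-1])
E
```

```text
t 2.18 printer-frame TCP mm [-49.   -1.8 171.7] rot [-3.132 -0.006  2.997] F [ 0.4 -0.6  0.2] w -0.0003 q [-0.12  0.23  1.92 -0.01  1.   -1.54]
```

View pics/s1c.png

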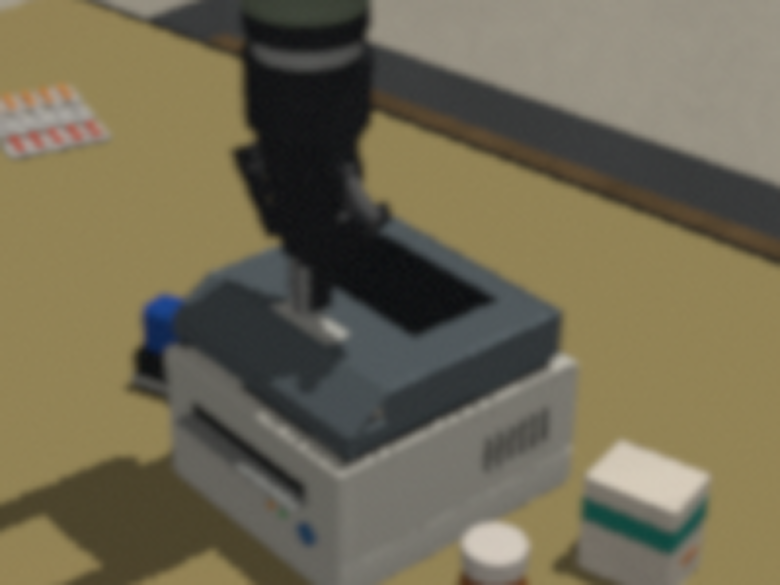

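The shut fingertips stand just above the pad, around (310,315) in the crop. Next I press down in small steps.

Call:
{"fn": "drive_tool", "kwargs": {"motion": [0,0,0.5,0,-1,0,0,0.4,0,-1,0,0,0.2,0,-1]}}

```text
t: 2.53
eef_pos: [0.4691, -0.0448, 0.1649]
tcp_rot: [-3.132, 0.004, 2.999]
wrist_force: [0.5, 0.2, -0.2]
gripper_width: -0.0001
```

Call:
{"fn": "drive_tool", "kwargs": {"motion": [0,0,0.2,0,-1,0,0,0,0,-1]}}

```text
t: 2.7
eef_pos: [0.469, -0.0447, 0.1635]
tcp_rot: [-3.132, 0.004, 2.999]
wrist_force: [-1.1, -1.4, 2.9]
gripper_width: -0.0004
```

Call:
{"fn": "drive_tool", "kwargs": {"motion": [0,0,0.2,0,-1,0,0,0.2,0,-1,0,0,0,0,-1]}}

```text
t: 2.95
eef_pos: [0.4685, -0.0446, 0.1614]
tcp_rot: [-3.132, 0.004, 2.999]
wrist_force: [-1.0, -0.1, 2.4]
gripper_width: 0.0003
```

Call:
{"fn": "drive_tool", "kwargs": {"motion": [0,0,0.2,0,-1,0,0,0.2,0,-1,0,0,0,0,-1]}}

```text
t: 3.2
eef_pos: [0.4681, -0.0445, 0.1601]
tcp_rot: [-3.133, 0.005, 2.998]
wrist_force: [-1.2, 0.8, 3.0]
gripper_width: 0.0001
```

Call:
{"fn": "drive_tool", "kwargs": {"motion": [0,0,0.3,0,-1,0,0,0.3,0,-1,0,0,0,0,-1]}}

```text
t: 3.45
eef_pos: [0.468, -0.0445, 0.1597]
tcp_rot: [-3.133, 0.008, 2.998]
wrist_force: [-1.1, 0.3, 3.0]
gripper_width: 0.0003
```

Call:
{"fn": "drive_tool", "kwargs": {"motion": [0,0,0.3,0,-1,0,0,0.2,0,-1,0,0,0,0,-1]}}

```text
t: 3.7
eef_pos: [0.4683, -0.0446, 0.1595]
tcp_rot: [-3.133, 0.011, 2.997]
wrist_force: [-1.2, 0.9, 2.5]
gripper_width: 0.0
```

Call:
{"fn": "drive_tool", "kwargs": {"motion": [0,0,0.6,0,-1,0,0,0.6,0,-1,0,0,0.6,0,-1]}}

```text
t: 3.95
eef_pos: [0.4687, -0.0447, 0.1581]
tcp_rot: [-3.134, 0.018, 2.997]
wrist_force: [-16.5, 3.1, 48.1]
gripper_width: -0.0003
```

```bash
python3 - <<'E'
from h import *
s=where();print(s['joint_torque'].round(2),s['torque'].round(2))
E
```

```text
t 3.95 printer-frame TCP mm [-46.4  -0.7 158.1] rot [-3.134  0.018  2.997] F [-16.5   3.1  48.1] w -0.0003 q [-0.11  0.24  1.95 -0.01  0.94 -1.53]
[ -0.35 -10.62 -13.92  -0.07  -5.08   0.  ] [0.28 2.67 0.04]
```

Now it is hard on the stop, at 48 N. I'll release by going up quickly, then forward.

Call:
{"fn": "drive_tool", "kwargs": {"motion": [0,0,-4,0,-1,1,0,-4,0,-1,2,0,-3.5,0,-1,3,0,-2.5,0,-1,3,0,-1,0,-1,3,0,0,0,-1,0,0,0,0,-1,0,0,0,0,-1,0,0,0,0,-1,0,0,0,0,-1,0,0,0,0,-1,0,0,0,0,-1,0,0,0,0,-1,0,0,0,0,-1,0,0,0,0,-1,0,0,0,0,-1,0,0,0,0,-1,0,0,0,0,-1]}}

```text
t: 5.45
eef_pos: [0.3499, -0.0261, 0.3099]
tcp_rot: [-3.135, 0.031, 2.995]
wrist_force: [0.4, -0.4, -0.5]
gripper_width: -0.0003
```

```bash
python3 - <<'E'
from h import *
where()
a=snap('side','s2.png');b=snap('top','t2.png')
x=cv2.resize(a[120:270,170:370],None,fx=3.9,fy=3.9,interpolation=2)
cv2.imwrite('pics/s2c.png',x[:,:,::-1])
x=cv2.resize(b[130:280,200:400],None,fx=3.9,fy=3.9,interpolation=2)
cv2.imwrite('pics/t2c.png',x[:,:,::-1])
E
```

```text
t 5.45 printer-frame TCP mm [-166.6    0.9  309.9] rot [-3.135  0.031  2.995] F [ 0.4 -0.4 -0.5] w -0.0003 q [-0.1  -0.1   1.91 -0.01  1.3  -1.52]
```

View pics/s2c.png

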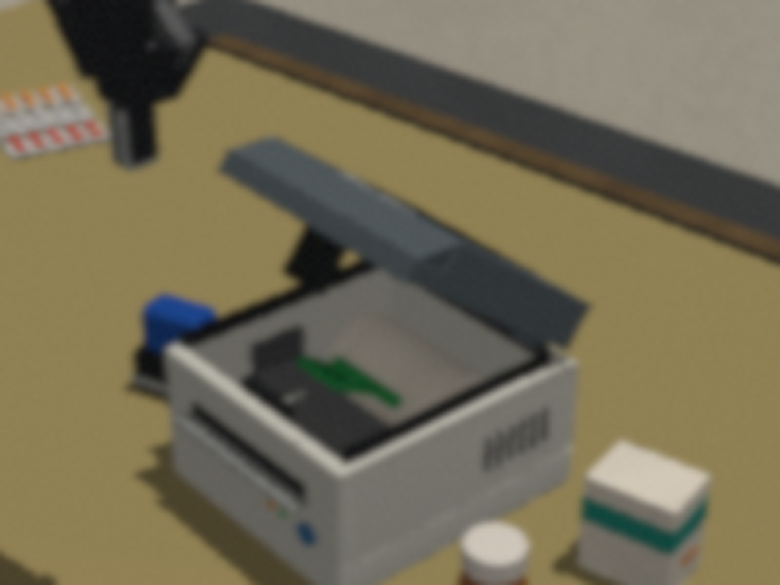

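View pics/t2c.png

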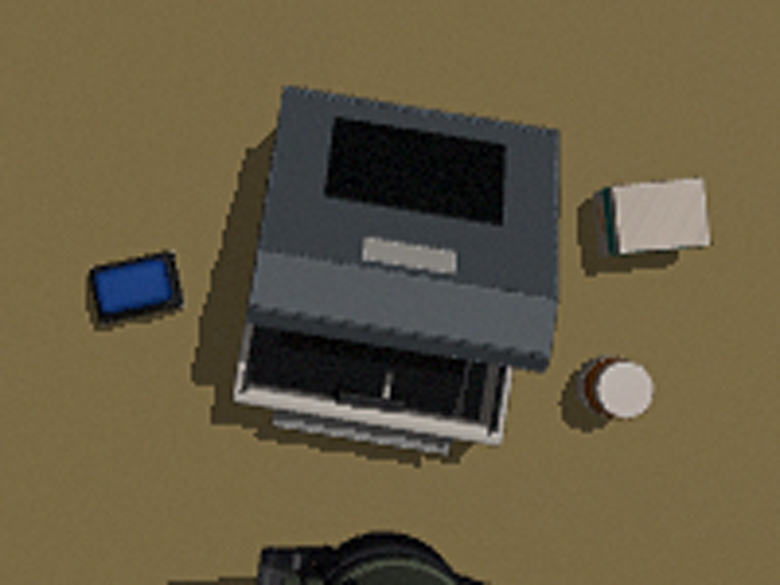

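The lid has popped and is still swinging up. The green lever tab shows near (345,372) in the side crop. I'll wait for it to finish opening.

Call:
{"fn": "drive_tool", "kwargs": {"motion": [0,0,0,0,-1,0,0,0,0,-1,0,0,0,0,-1,0,0,0,0,-1,0,0,0,0,-1,0,0,0,0,-1,0,0,0,0,-1,0,0,0,0,-1,0,0,0,0,-1,0,0,0,0,-1,0,0,0,0,-1,0,0,0,0,-1,0,0,0,0,-1,0,0,0,0,-1]}}

```text
t: 6.72
eef_pos: [0.3497, -0.0261, 0.3103]
tcp_rot: [-3.135, 0.032, 2.995]
wrist_force: [-0.4, 0.2, -0.9]
gripper_width: -0.0003
```

```bash
python3 - <<'E'
from h import *
where()
a=snap('side','s3.png');b=snap('top','t3.png')
x=cv2.resize(a[120:270,170:370],None,fx=3.9,fy=3.9,interpolation=2)
cv2.imwrite('pics/s3c.png',x[:,:,::-1])
x=cv2.resize(b[130:280,200:400],None,fx=3.9,fy=3.9,interpolation=2)
cv2.imwrite('pics/t3c.png',x[:,:,::-1])
E
```

```text
t 6.72 printer-frame TCP mm [-166.8    0.9  310.3] rot [-3.135  0.032  2.995] F [-0.4  0.2 -0.9] w -0.0003 q [-0.1  -0.1   1.91 -0.01  1.3  -1.52]
```

View pics/s3c.png

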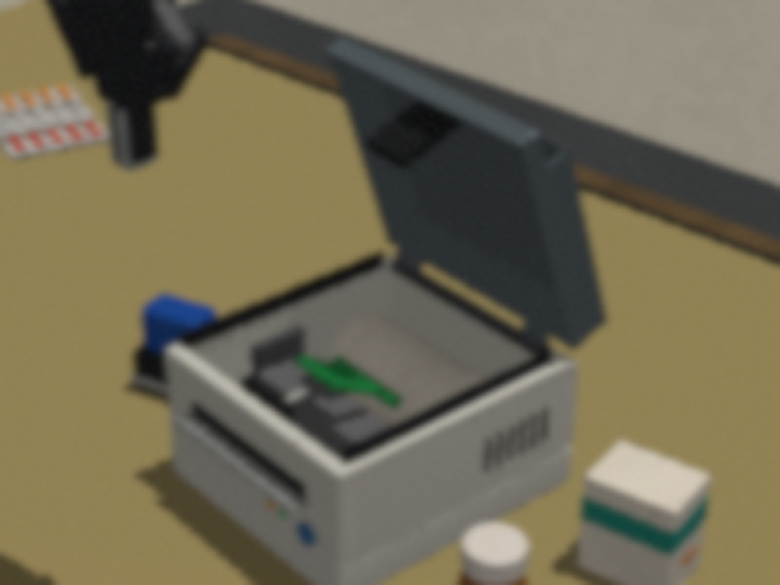

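View pics/t3c.png

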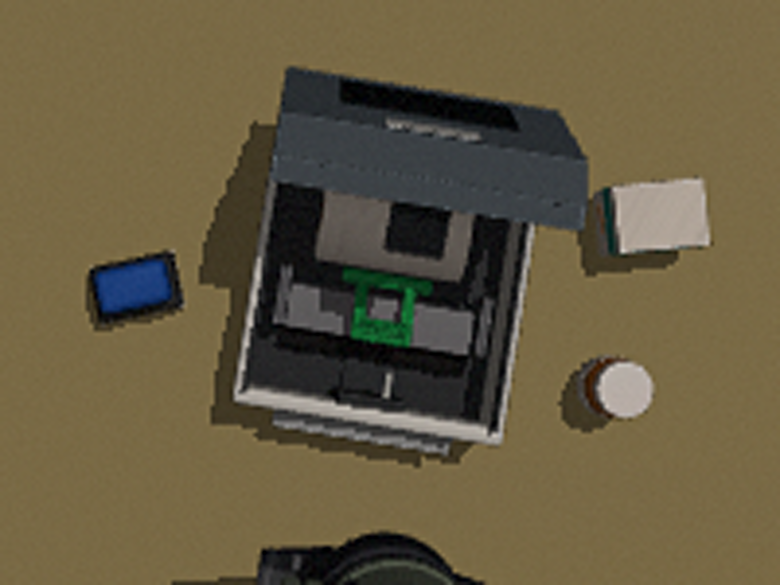

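The lid is wide open. In the top crop the green tab is at about (384,330), behind it the white roll at (395,230).

```bash
python3 - <<'E'
from h import *
c,q=np.cos(PR[2]),np.sin(PR[2])
def pf(x,y,z):
    w=ray('top',np.array([x,y])/3.9-.37+(200,130),z);d=w-PR[:2]
    return (np.array([c*d[0]+q*d[1],-q*d[0]+c*d[1]])*1e3).round(1)
for z in(.083,.093,.1): print(z,'tab',pf(384,330,z),'front',pf(382,343,z),'back',pf(386,318,z))
print('pivotbar',pf(388,280,.085),'rollfront',pf(390,270,.075))
for th in(.3,.4,.5,.58): print(th,-4-40*np.cos(th)+5*np.sin(th),78+40*np.sin(th)+5*np.cos(th))
E
```

```text
0.083 tab [-36.   -3.7] front [-44.8  -3.7] back [-27.9  -3.7]
0.093 tab [-36.1  -2.9] front [-44.8  -2.9] back [-28.   -2.9]
0.1 tab [-36.1  -2.3] front [-44.8  -2.3] back [-28.1  -2.4]
pivotbar [-2.6 -1. ] rollfront [ 4.6 -2. ]
0.3 -40.73585853171754 94.59749071208161
0.4 -38.89534804857215 98.18203866236045
0.5 -36.7061747825939 101.56493435361999
0.58 -34.71838631264811 104.10327072125088
```

Call:
{"fn": "drive_tool", "kwargs": {"motion": [-3,0,0,0,-1,-3,0,0,0,-1,-3,0,1,0,-1,-3,0,3,0,-1,-0.5,0,4,0,-1,0,0,4,0,-1,0,0,3,0,-1,0,0,0,0,-1]}}

```text
t: 7.48
eef_pos: [0.4877, -0.0472, 0.163]
tcp_rot: [-3.136, 0.046, 2.995]
wrist_force: [-0.9, -0.7, -0.3]
gripper_width: 0.0
```

```bash
python3 - <<'E'
from h import *
where()
E
```

```text
t 7.48 printer-frame TCP mm [-27.2  -0.6 163. ] rot [-3.136  0.046  2.995] F [-0.9 -0.7 -0.3] w 0.0 q [-0.12  0.25  1.92 -0.01  0.93 -1.53]
```

Call:
{"fn": "drive_tool", "kwargs": {"motion": [1.6,-0.1,0,0,-1,0.2,0,1,0,-1,0.1,0,1.5,0,-1,0,0,0,0,-1]}}

```text
t: 7.82
eef_pos: [0.4706, -0.0459, 0.139]
tcp_rot: [-3.136, 0.047, 2.995]
wrist_force: [-0.2, 0.2, -0.4]
gripper_width: 0.0002
```

```bash
python3 - <<'E'
from h import *
where()
a=snap('side','s4.png')
x=cv2.resize(a[120:270,170:370],None,fx=3.9,fy=3.9,interpolation=2)
cv2.imwrite('pics/s4c.png',x[:,:,::-1])
E
```

```text
t 7.82 printer-frame TCP mm [-44.3  -1.7 139. ] rot [-3.136  0.047  2.995] F [-0.2  0.2 -0.4] w 0.0002 q [-0.12  0.25  1.99 -0.01  0.86 -1.54]
```

View pics/s4c.png

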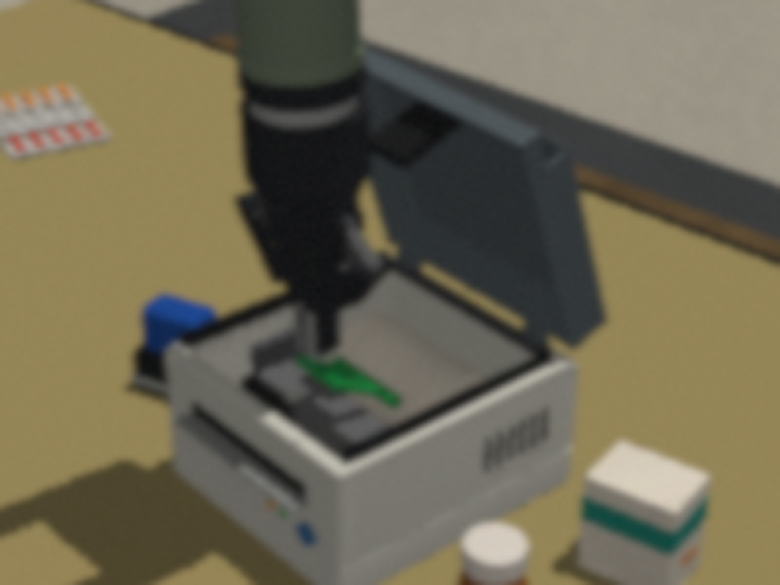

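The tip stands about 16 mm above the tab, clear of the lid. I'll press down.

Call:
{"fn": "drive_tool", "kwargs": {"motion": [0,0,1,0,-1,0,0,1,0,-1,0,0,0.7,0,-1,0,0,0,0,-1]}}

```text
t: 8.2
eef_pos: [0.4771, -0.0467, 0.1179]
tcp_rot: [-3.136, 0.06, 2.995]
wrist_force: [-0.0, 0.3, 0.2]
gripper_width: 0.0002
```

Call:
{"fn": "drive_tool", "kwargs": {"motion": [0,0,0.6,0,-1,0,0,0.6,0,-1,0,0,0,0,-1]}}

```text
t: 8.45
eef_pos: [0.4792, -0.0471, 0.1066]
tcp_rot: [-3.136, 0.064, 2.995]
wrist_force: [-0.4, -0.9, 0.1]
gripper_width: -0.0001
```

Call:
{"fn": "drive_tool", "kwargs": {"motion": [0.7,0,-0.2,0,-1,0.2,0,0.2,0,-1,0,0,0,0,-1]}}

```text
t: 8.7
eef_pos: [0.4705, -0.0458, 0.1061]
tcp_rot: [-3.136, 0.066, 2.995]
wrist_force: [-0.1, -0.3, 0.3]
gripper_width: -0.0001
```

```bash
python3 - <<'E'
from h import *
where()
a=snap('side','s5.png')
x=cv2.resize(a[120:270,170:370],None,fx=3.9,fy=3.9,interpolation=2)
cv2.imwrite('pics/s5c.png',x[:,:,::-1])
E
```

```text
t 8.7 printer-frame TCP mm [-44.4  -1.6 106.1] rot [-3.136  0.066  2.995] F [-0.1 -0.3  0.3] w -0.0001 q [-0.12  0.29  2.04 -0.01  0.74 -1.53]
```

View pics/s5c.png

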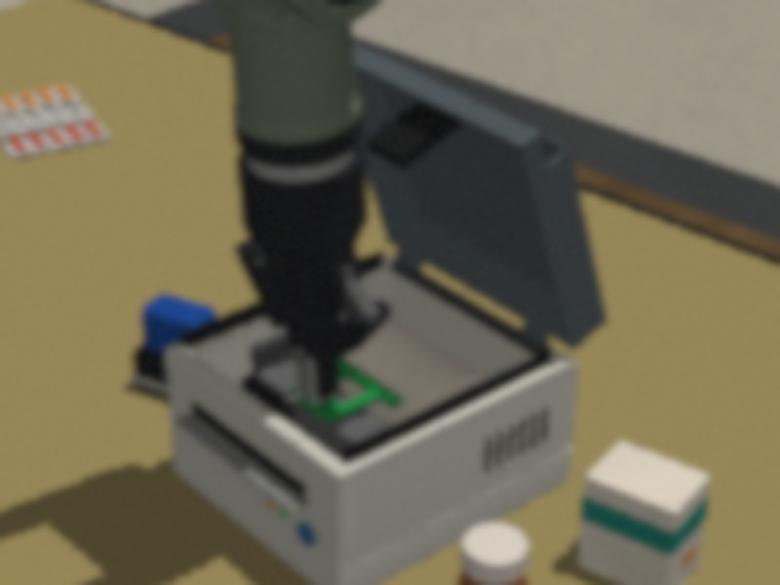

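The lever is nearly flat now. Press on to the stop.

Call:
{"fn": "drive_tool", "kwargs": {"motion": [0.1,0,0.4,0,-1,0.1,0,0.4,0,-1]}}

```text
t: 8.92
eef_pos: [0.4706, -0.0458, 0.1049]
tcp_rot: [-3.136, 0.07, 2.995]
wrist_force: [-15.2, 1.7, 50.5]
gripper_width: 0.0
```

Call:
{"fn": "drive_tool", "kwargs": {"motion": [0.1,0,0.4,0,-1,0.1,0,0.4,0,-1]}}

```text
t: 9.08
eef_pos: [0.4704, -0.0457, 0.1052]
tcp_rot: [-3.136, 0.077, 2.995]
wrist_force: [-9.6, 1.5, 34.2]
gripper_width: -0.0002
```

Firm stop at 50 N. Retract upward and look.

Call:
{"fn": "drive_tool", "kwargs": {"motion": [0,0,-2,0,-1,0,0,-4,0,-1,0.5,0,-4,0,-1,2,0,-4,0,-1,3,0,-4,0,-1,3,0,-3,0,-1,2,0,0,0,-1,0,0,0,0,-1]}}

```text
t: 9.75
eef_pos: [0.3562, -0.0279, 0.3067]
tcp_rot: [-3.137, 0.084, 2.995]
wrist_force: [-0.4, 0.0, -1.7]
gripper_width: -0.0
```

```bash
python3 - <<'E'
from h import *
where()
a=snap('side','s6.png');b=snap('top','t6.png')
x=cv2.resize(a[120:270,170:370],None,fx=3.9,fy=3.9,interpolation=2)
cv2.imwrite('pics/s6c.png',x[:,:,::-1])
x=cv2.resize(b[130:280,200:400],None,fx=3.9,fy=3.9,interpolation=2)
cv2.imwrite('pics/t6c.png',x[:,:,::-1])
E
```

```text
t 9.75 printer-frame TCP mm [-160.1   -0.   306.7] rot [-3.137  0.084  2.995] F [-0.4  0.  -1.7] w -0.0 q [-0.1  -0.11  1.93 -0.01  1.24 -1.52]
```

View pics/s6c.png

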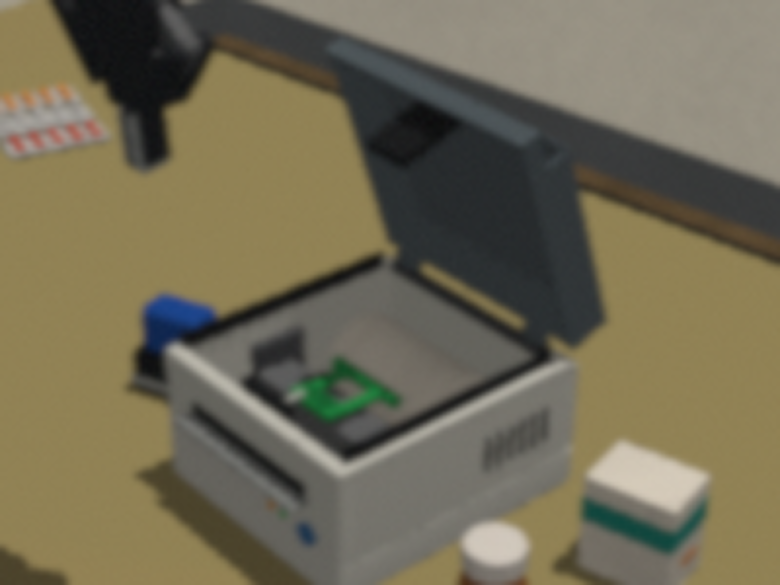

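View pics/t6c.png

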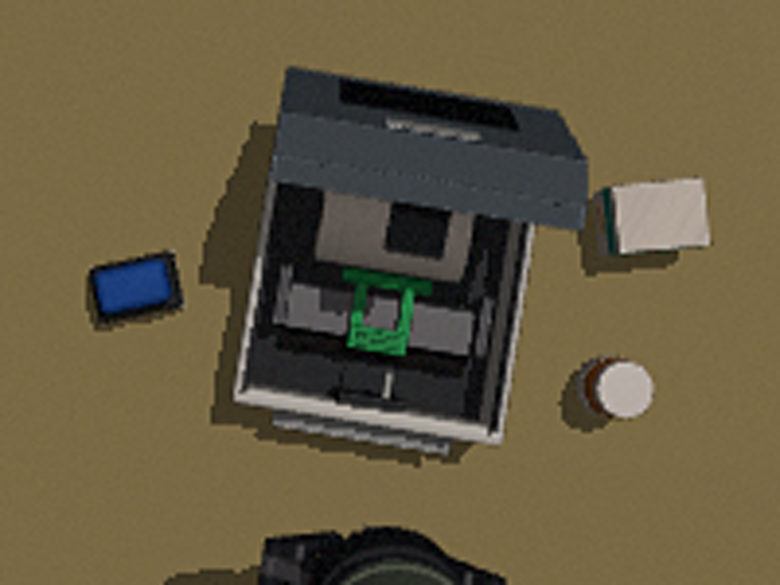

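The lever lies flat (tab now at crop (380,340)), and the roll and the bystanders have not moved. Next I go over the lid to behind it.

Call:
{"fn": "drive_tool", "kwargs": {"motion": [0,0,-2,0,-1,-3,0,-1,0,-1,-3.8,0,0,0,-1,-3.8,0,0,0,-1,-3.8,0,0,0,-1,-3.8,0,0,0,-1,-3.8,0,0,0,-1,-3.8,0,0,0,-1,0,0,0,0,-1]}}

```text
t: 10.6
eef_pos: [0.6296, -0.0686, 0.3433]
tcp_rot: [-3.136, 0.072, 2.995]
wrist_force: [0.1, -0.5, 0.7]
gripper_width: 0.0
```

```bash
python3 - <<'E'
from h import *
where()
E
```

```text
t 10.6 printer-frame TCP mm [116.3  -1.6 343.3] rot [-3.136  0.072  2.995] F [ 0.1 -0.5  0.7] w 0.0 q [-0.12  0.34  1.31 -0.01  1.42 -1.55]
```

Call:
{"fn": "drive_tool", "kwargs": {"motion": [0,0,3,0,-1,0,0,3,0,-1,0,0,2,0,-1,0,0,0,0,-1]}}

```text
t: 10.93
eef_pos: [0.6424, -0.0713, 0.2507]
tcp_rot: [-3.136, 0.064, 2.994]
wrist_force: [-1.3, -0.1, -0.3]
gripper_width: -0.0002
```

```bash
python3 - <<'E'
from h import *
where()
a=snap('side','s7.png')
x=cv2.resize(a[80:230,170:370],None,fx=3.9,fy=3.9,interpolation=2)
cv2.imwrite('pics/s7c.png',x[:,:,::-1])
E
```

```text
t 10.93 printer-frame TCP mm [129.4  -2.5 250.7] rot [-3.136  0.064  2.994] F [-1.3 -0.1 -0.3] w -0.0002 q [-0.13  0.4   1.44 -0.01  1.23 -1.55]
```

View pics/s7c.png

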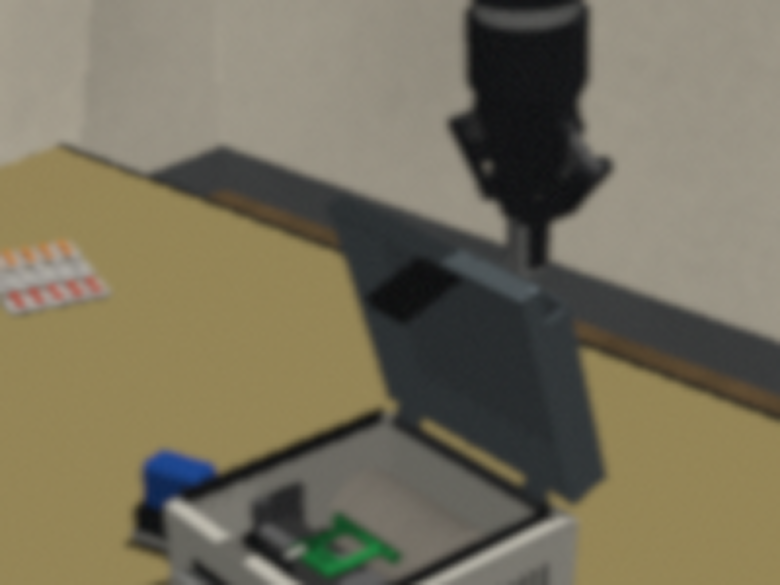

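```bash
python3 - <<'E'
import numpy as np
pr=None
for th in np.arange(1.25,-.05,-.1):
    d,h=134,43
    x=85-d*np.cos(th)+h*np.sin(th); z=100+d*np.sin(th)+h*np.cos(th)
    off=9.6 # corner
    p=np.array([x+off*min(1,max(th,0)/.15),z+22]);print(th.round(2),p.round(1),None if pr is None else (p-pr).round(1));pr=p
E
```

```text
1.25 [ 93.2 262.7] None
1.15 [ 79.1 261.9] [-14.   -0.8]
1.05 [ 65.2 259.6] [-13.9  -2.2]
0.95 [ 51.6 256. ] [-13.6  -3.6]
0.85 [ 38.5 251.1] [-13.2  -5. ]
0.75 [ 25.9 244.8] [-12.6  -6.2]
0.65 [ 13.9 237.3] [-11.9  -7.5]
0.55 [  2.8 228.7] [-11.1  -8.6]
0.45 [ -7.4 219. ] [-10.2  -9.7]
0.35 [-16.5 208.3] [ -9.2 -10.7]
0.25 [-24.6 196.8] [ -8.1 -11.5]
0.15 [-31.5 184.5] [ -6.9 -12.3]
0.05 [-43.5 171.6] [-12.  -12.9]
```

Call:
{"fn": "drive_tool", "kwargs": {"motion": [1.5,0.1,-0.8,0,-1,1.5,0.1,-0.7,0,-1,1.2,0,-0.1,0,-1,1.2,0,-0.1,0,-1]}}

```text
t: 11.32
eef_pos: [0.5928, -0.0618, 0.2665]
tcp_rot: [-3.136, 0.071, 2.994]
wrist_force: [2.2, -1.9, -1.2]
gripper_width: -0.0002
```

```bash
python3 - <<'E'
from h import *
where()
E
```

```text
t 11.32 printer-frame TCP mm [ 7.890e+01 -2.000e-01  2.665e+02] rot [-3.136  0.071  2.994] F [ 2.2 -1.9 -1.2] w -0.0002 q [-0.12  0.31  1.54 -0.01  1.21 -1.54]
```

Call:
{"fn": "drive_tool", "kwargs": {"motion": [1.3,0,0.5,0,-1,1.3,0,0.4,0,-1]}}

```text
t: 11.48
eef_pos: [0.5719, -0.0587, 0.2615]
tcp_rot: [-3.136, 0.088, 2.994]
wrist_force: [2.9, -2.2, 1.0]
gripper_width: 0.0001
```

```bash
python3 - <<'E'
from h import *
where()
a=snap('side','s8.png')
x=cv2.resize(a[80:230,170:370],None,fx=3.9,fy=3.9,interpolation=2)
cv2.imwrite('pics/s8c.png',x[:,:,::-1])
E
```

```text
t 11.48 printer-frame TCP mm [ 5.780e+01 -1.000e-01  2.615e+02] rot [-3.136  0.088  2.994] F [ 2.9 -2.2  1. ] w 0.0001 q [-0.12  0.27  1.61 -0.01  1.17 -1.54]
```

View pics/s8c.png

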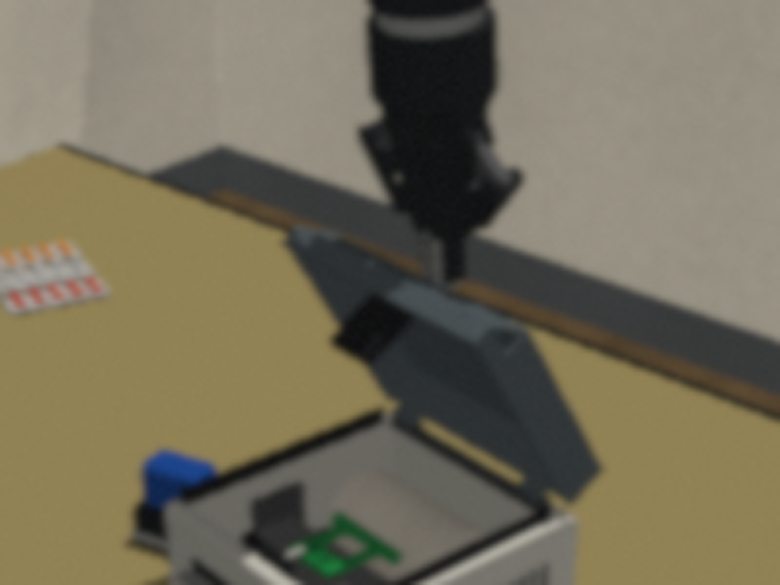

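The lid is following the tip down. I continue along the arc.

Call:
{"fn": "drive_tool", "kwargs": {"motion": [1.3,0,0.5,0,-1,1.3,0,0.6,0,-1,1.2,0,0.7,0,-1]}}

```text
t: 11.78
eef_pos: [0.5404, -0.0541, 0.248]
tcp_rot: [-3.137, 0.107, 2.994]
wrist_force: [0.5, -0.4, 4.8]
gripper_width: 0.0001
```

```bash
python3 - <<'E'
from h import *
where()
E
```

```text
t 11.78 printer-frame TCP mm [2.59e+01 1.00e-01 2.48e+02] rot [-3.137  0.107  2.994] F [ 0.5 -0.4  4.8] w 0.0001 q [-0.12  0.22  1.72 -0.01  1.09 -1.54]
```

Call:
{"fn": "drive_tool", "kwargs": {"motion": [1.2,0,0.9,0,-1,1.2,0,1.0,0,-1,1.1,0,1.1,0,-1]}}

```text
t: 12.03
eef_pos: [0.5151, -0.0503, 0.223]
tcp_rot: [-3.137, 0.128, 2.994]
wrist_force: [-0.6, 0.3, 6.4]
gripper_width: -0.0
```

```bash
python3 - <<'E'
from h import *
where()
a=snap('side','s9.png')
x=cv2.resize(a[80:230,170:370],None,fx=3.9,fy=3.9,interpolation=2)
cv2.imwrite('pics/s9c.png',x[:,:,::-1])
E
```

```text
t 12.03 printer-frame TCP mm [4.00e-01 2.00e-01 2.23e+02] rot [-3.137  0.128  2.994] F [-0.6  0.3  6.4] w -0.0 q [-0.11  0.2   1.82 -0.01  0.99 -1.53]
```

View pics/s9c.png

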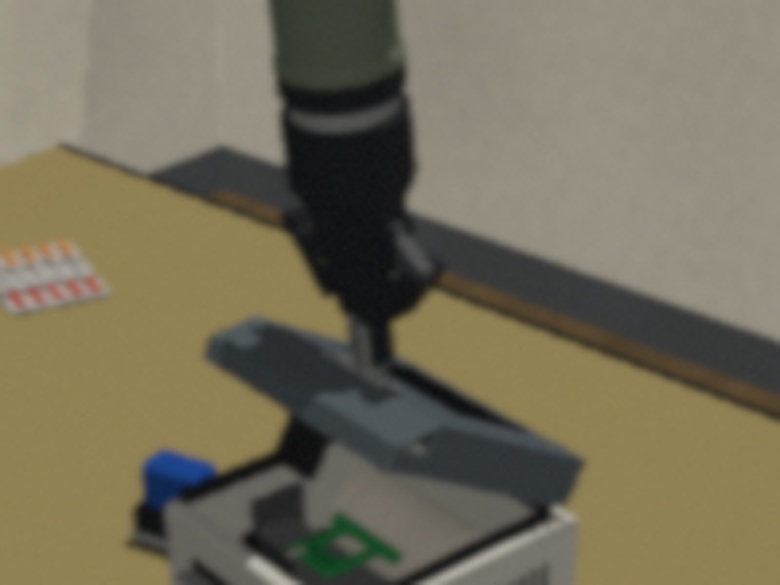

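Call:
{"fn": "drive_tool", "kwargs": {"motion": [1.2,0,0.9,0,-1,1.2,0,1.0,0,-1,1.2,0,1.1,0,-1]}}

```text
t: 12.33
eef_pos: [0.49, -0.0466, 0.194]
tcp_rot: [-3.138, 0.147, 2.994]
wrist_force: [3.9, -0.9, 2.2]
gripper_width: 0.0005
```

```bash
python3 - <<'E'
from h import *
where()
E
```

```text
t 12.33 printer-frame TCP mm [-25.    0.3 194. ] rot [-3.138  0.147  2.994] F [ 3.9 -0.9  2.2] w 0.0005 q [-0.11  0.18  1.93 -0.01  0.89 -1.53]
```

Call:
{"fn": "drive_tool", "kwargs": {"motion": [0.9,0,1.0,0,-1,0.9,0,1.1,0,-1,0.4,0,0.6,0,-1]}}

```text
t: 12.58
eef_pos: [0.4771, -0.0447, 0.1684]
tcp_rot: [-3.138, 0.159, 2.994]
wrist_force: [-4.8, 0.1, 5.3]
gripper_width: -0.0001
```

```bash
python3 - <<'E'
from h import *
where()
a=snap('side','s10.png')
x=cv2.resize(a[120:270,170:370],None,fx=3.9,fy=3.9,interpolation=2)
cv2.imwrite('pics/s10c.png',x[:,:,::-1])
E
```

```text
t 12.58 printer-frame TCP mm [-38.    0.4 168.4] rot [-3.138  0.159  2.994] F [-4.8  0.1  5.3] w -0.0001 q [-0.11  0.18  2.01 -0.01  0.8  -1.53]
```

View pics/s10c.png

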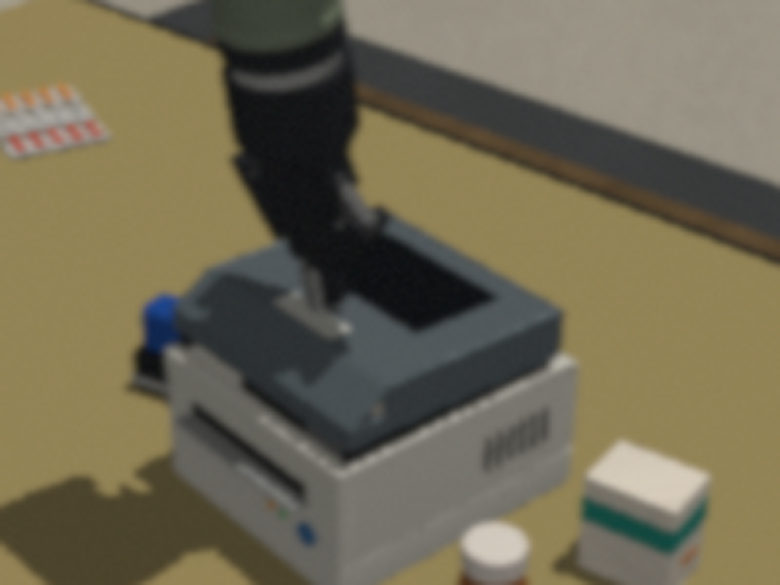

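Nearly shut, with the tip on the pad. I press to the stop.

Call:
{"fn": "drive_tool", "kwargs": {"motion": [0.3,0,0.5,0,-1,0.1,0,0.5,0,-1,0.1,0,0.5,0,-1]}}

```text
t: 12.88
eef_pos: [0.4751, -0.0444, 0.1584]
tcp_rot: [-3.138, 0.158, 2.994]
wrist_force: [-22.1, 2.5, 58.7]
gripper_width: 0.0002
```

Call:
{"fn": "drive_tool", "kwargs": {"motion": [0.1,0,0.5,0,-1]}}

```text
t: 12.97
eef_pos: [0.4751, -0.0444, 0.1584]
tcp_rot: [-3.138, 0.16, 2.994]
wrist_force: [-23.8, 3.1, 56.1]
gripper_width: -0.0002
```

At the stop (59 N, z 0.1584). I release straight up.

Call:
{"fn": "drive_tool", "kwargs": {"motion": [0,0,-4,0,-1,0,0,-4,0,-1,0,0,-4,0,-1,1,0,-4,0,-1,3,0,-2,0,-1,3,0,0,0,-1,3,0,0,0,-1,0,0,0,0,-1,0,0,0,0,-1,0,0,0,0,-1,0,0,0,0,-1]}}

```text
t: 13.88
eef_pos: [0.3528, -0.0252, 0.3351]
tcp_rot: [-3.139, 0.175, 2.993]
wrist_force: [-0.5, 0.3, 0.6]
gripper_width: -0.0001
```

```bash
python3 - <<'E'
from h import *
where()
a=snap('side','s11.png');b=snap('top','t11.png')
x=cv2.resize(a[120:270,170:370],None,fx=3.9,fy=3.9,interpolation=2)
cv2.imwrite('pics/s11c.png',x[:,:,::-1])
x=cv2.resize(b[145:255,215:390],None,fx=4.5,fy=4.5,interpolation=2)
cv2.imwrite('pics/t11c.png',x[:,:,::-1])
E
```

```text
t 13.88 printer-frame TCP mm [-163.8    2.1  335.1] rot [-3.139  0.175  2.993] F [-0.5  0.3  0.6] w -0.0001 q [-0.09 -0.18  1.92 -0.01  1.22 -1.51]
```

View pics/s11c.png

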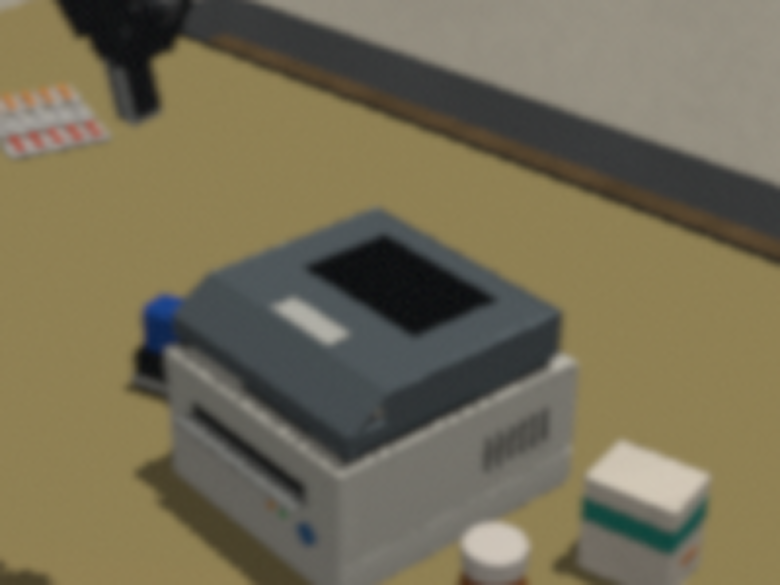

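View pics/t11c.png

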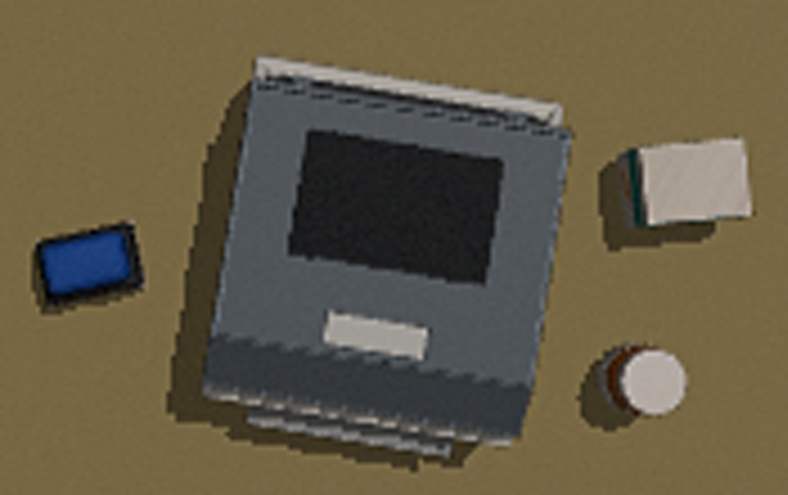

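The lid is shut with nothing touching it, and both views match the starting ones. I'll wait briefly, compare once more and hand in.

Call:
{"fn": "drive_tool", "kwargs": {"motion": [0,0,0,0,-1,0,0,0,0,-1,0,0,0,0,-1,0,0,0,0,-1,0,0,0,0,-1,0,0,0,0,-1]}}

```text
t: 14.48
eef_pos: [0.3551, -0.0256, 0.3334]
tcp_rot: [-3.139, 0.17, 2.993]
wrist_force: [0.1, 0.4, -0.1]
gripper_width: -0.0001
```

```bash
python3 - <<'E'
from h import *
b=snap('top','t12.png');a=cv2.imread('pics/top0.png')[:,:,::-1]
d=np.abs(a.astype(int)-b)[145:255,215:390].max(2);print('max/mean diff',d.max(),d.mean(),(d>40).sum())
if (d>40).sum()<60: print(env.finish_job())
E
```

```text
max/mean diff 42 4.604675324675324 1
the job is handed in; nothing more can be done
None
```

The job is handed in at about 14.5 s of the 51 s allowed. I pressed the pad to its stop and the lid popped wide open. I then pushed the green lever down to its stop, swung the lid shut from behind by the pad, pressed it to the stop and let go.

**Lid:** it stayed shut untouched for about 1.4 s before hand-in. The final top view of the printer area matched the starting picture, with 1 pixel differing noticeably.

**Lever:** it read as fully down before I shut the lid. The push met a firm stop with the fingertip at about 83 mm, and the tab looked flat in both views.

**Roll and bystanders:** the pill bottle, stamp and carton did not move in the pictures. The label roll looked undisturbed in the last view before the lid closed; it can't be seen with the lid shut.

**Disagreements:**
- The tool tilted gradually by up to about 0.17 rad during the run, and I corrected the moves for it.
- The presses at the stops reached 48 to 63 N at the wrist, well above the roughly 6 N needed but under the 120 N limit.

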